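Reset the baguette portioner to sandwich length

ROBOT

A 6-joint arm with a two-finger parallel gripper is mounted at the origin on a cart in front of the work surface, level with it; the furniture and walls round the work are solid. World frame = base frame: x ahead of the robot, y to its left, z up, the work surface at z = 0. Lengths are in mm, angles in rad, forces in N, time in s.
With the tool pointing down it reaches from about 350 to 875 mm from the base axis. Payload 4.2 kg.
Tool frame: the origin (TCP) lies midway between the tips of the shut fingers; the grasp point (between the pads) lies 19 mm behind it; z points along the fingers, y is the line along which they close (so a half turn about z gives the same grasp; the last joint's range is limited). The gripper opens to 85 mm and grips with 20 to 120 N. Pads are 22 mm wide; open, the fingers measure 114 mm over their backs; the gripper's body (76 mm by 85 mm) begins 54 mm behind the grasp point. The pads swing forward as they close: fully open they stand 13 mm farther back than shut.
Start: joints at [1.544, 0.385, 0.008, 0, -1.194, -0.259], TCP at [176.171, 599.636, 231.312] pointing down, gripper open.
Joint ranges: [-3.14, 3.14], [-1.21, 2.06], [-1.07, 1.41], [-3.16, 2.05], [-2.99, -0.16], [-3.1, 3.1]. Speed limits (rad/s): [2.79, 2.79, 3.14, 3.14, 3.14, 3.14].

INTERFACE

Orientations are given as a unit quaternion [x, y, z, w].
In Python, from bench import arm gives the robot as it stands.
- The arm moves only by the tool send_rows, never from a script. Its argument "targets" is a list of rows, each an object of numbers: "gripper": the gripper command: -1 is fully open, 1 is shut, values between are in proportion; "x", "y", "z": the shift along the tool's x, y, z in cm; "ax", "ay", "az": the turn, a rotation vector about the tool's x, y, z in degrees. A call has 1 to 5 rows; each row shifts and turns the commanded pose from where the row before left it, along the tool's axes as they then stand; what a row does not reach is not made up. A row lasts 1/12 s, in which the tool goes at most 41.7 mm and 7.16 degrees, less where a joint would pass 70% of its speed; a pose out of reach is approached as far as the arm can. A call is refused whole if a number of a shift passes 4.17 or a number of a turn 7.16, either way. A call with a gripper value outside its range is refused whole. The fingers move at their own pace and stop on an object; the grip force is fixed at half the most. Time passes only in rows, so rows that do not move let the fingers close. It gives the time, the measured TCP pose, the force, the opening and the grip force at its end, in the units of the state.
- arm.read_state(): the state, without advancing time (a new reading comes with each control period).
- arm.get_image(name): name is "scene" or "top"; returns (picture, depth): 400x640x3 uint8, red, green, blue; 400x640 float32, mm along the optical axis (not along the pixel's ray), 0 where there is no reading.
- arm.camera_model(name): a dict with "fx", "fy", "cx", "cy" (pixels), "cam_to_world" (4x4, takes a point from camera to world coordinates). Camera axes: x right, y down, z forward; pixel columns grow to the right and rows downward; lengths in mm; the calibration is good to about 2 mm. A picture is of the moment at which its call begins. camera_model takes no time and is no camera call.
- arm.job_done(): hands the job in; it is judged then, once.
Trained networks look in the newest picture that a camera, given by its name, has taken for a name from the list of things; names that differ only in an ending like _2 or _b are one class to them, and where a whole thing is asked for, a point or a joint stands for the part that bears it (a point fixed in the world has none). Each returns a list of dicts, best first, with "score" (0 to 1); they miss things now and then, are a little off and sometimes report something else, mostly with a low value. They report only what shows in the picture. A call takes as long as a camera call.
- arm.boxes_of(camera, thing): "rect" ([left, top, width, height] in pixels, round what is visible of it).
The state is a dict: "clock": time; "joints": joint angles; "joint_vel": joint speeds; "joint_efforts": joint torques, N m; "position": TCP position; "ee_rot": TCP orientation; "contact_force": force on the tool from outside, world axes, zero at the start; "wrist_torque": the same for the moment, N m; "gripper_width": finger opening in mm; "grasp_force": force on a finger pad.
Only numpy, scipy, OpenCV 4.12 (cv2) and the standard library are available. Lean on these libraries where they do the work, as an engineer would, in place of code of your own. Each camera call takes 0.05 s, during which the arm holds its last target. There are 200 camera calls.

TASK

Set the baguette portioner to its longer, red-marked length: clear the honey jar off the bed and stand it upright on the counter, pull the locking pin right out of the rail, and slide the length stop left until its hole lines up with the red-ringed hole. Then push the pin home through both until its collar sits against the rail and it clicks. Leave the other things on the counter where they are.

Things in the scene. Friction and masses are not known exactly. Their poses are not given: they have to be found in the camera images.
- slicer: Baguette portioner, fixed. Origin: its middle at counter level; x away from the robot, y left along the bed. Sizes in its frame, mm: plan x -84..55, y -165..165; wooden bed x -35..55, top z 20; back fence x 47..55 to z 47; slotted knife guides at y -125 (x -26 and 40) to z 105; upright steel rail across the front: front face x -66, 12 thick, y -121..161, top z 67.
- stop (a joint): Length stop on the rail (m): 0 at the first hole, where the pin holds it at the start; grows to the left (slicer +y); 0.08 at the red-ringed hole; range -0.01 to 0.165. 3 N friction, stays where left. 40 mm wide in y; white face 90 mm high over the bed; bridge over the rail to z 76; red pointer above its hole; drilled tongue behind the rail (slicer x -52..-36 mm, hole 13.6 mm at z 50 mm).
- stop_knob (a point): Grip point on the stop's black knob: round, up to 25 mm diameter, slicer z 76..106 mm, its axis at slicer x -52 mm in line (in y) with the stop's hole; this point is at z 94 mm.
- short_seat (a point): Centre of the mouth of the rail's first hole, on the rail's front face (slicer x -66, y -60, z 50 mm); axes as the slicer's. The pin's origin is here at the start. The rail has five through holes of 13.6 mm diameter, 40 mm apart to the left.
- red_hole (a point): Centre of the mouth of the red-ringed third hole, on the rail's front face (slicer x -66, y 20, z 50 mm), a red bar below it; axes as the slicer's. The pin's origin belongs here at the end.
- lock_pin: Ball-lock pin, 102 mm, 0.13-0.21 kg. Origin: axis at collar face; x to the tip. Shaft 12 mm diameter, x 0..46 mm, last 10 mm tapered to 5 mm; two spring balls at x 34 stick out 2.5 mm in y and lock behind the stop's tongue: 14 N to pull out, 11 N to push in, snaps home. Collar 24 mm diameter, x -6..0; square handle 24 mm, x -56..-6, red end. Laid down it rests level.
- honey_jar: Honey jar with a red lid, 62 mm across, 86 mm high, 0.25 to 0.43 kg, upright on the bed left of the stop, in its way. Origin: centre of the underside, z up. Apart from the listed things the counter is free from x 0.38 to 0.68 m and y -0.30 to 0.35 m (world).
- pastille_tin: Bystander: low flat tin with a blue lid, 63 (x) x 105 (y) x 24 mm, lying in front of the portioner. Origin: centre of the underside.
- sugar_shaker: Bystander: sugar shaker, 44 mm diameter, 90 mm high. Origin: centre of the underside.
- juice_bottle: Bystander: green juice bottle, 41 mm diameter, 125 mm high. Origin: centre of the underside.
- jam_jar: Bystander: jam jar with a yellow lid, 66 mm diameter, 100 mm high. Origin: centre of the underside.
- price_stand: Bystander: small price stand, 45 (x) x 88 (y) x 68 mm, right of the portioner. Origin: centre of the underside.

How it is judged:
By the outcome, as a careful person would: the job done as asked, in the order asked, and still so for the second after the job is handed in, with the robot touching nothing.
It also fails if it takes over 72 s, if anything falls off the work surface, if the arm or the gripper's body presses on something with over 40 N, if the wrist force passes 120 N, or if a joint passes its speed limit or range.

## Working session

There is one attempt and no reset: what is moved stays moved. The work goes in short steps, Python scripts to look and compute and a tool call to move; the robot and the scene stay as the last step left them, time stands still between calls to the robot, and variables do not carry over. Pictures are saved under pics/ and viewed, at most 10 in all, crops included, and the job is handed in when it is done.

Besides the shell and the picture viewer there is one more tool, called as name(argument=value, ...) on one line, values as JSON. send_rows: Moves the arm, as the interface text tells. Its arguments: {"type":"object","properties":{"targets":{"type":"array"}},"required":["targets"]}

```bash
mkdir -p pics; cat > h.py <<'E'
import numpy as np, cv2
from bench import arm
def cloud(n):
    im,d=arm.get_image(n); c=arm.camera_model(n)
    v,u=np.mgrid[:400,:640]; d=d.astype(float)
    P=np.stack([(u-c['cx'])/c['fx']*d,(v-c['cy'])/c['fy']*d,d,np.ones_like(d)],-1)@np.array(c['cam_to_world']).T
    P=P[...,:3]; P[d==0]=np.nan
    return im,P
def save(im,name): cv2.imwrite('pics/'+name,cv2.cvtColor(im,cv2.COLOR_RGB2BGR))
E
python3 - <<'E'
from h import *
np.set_printoptions(precision=1,suppress=True)
s=arm.read_state(); print(s)
for n in ('scene','top'):
    im,P=cloud(n); save(im,n+'0.png'); np.savez(n+'0.npz',im=im,P=P)
    print(n,np.array(arm.camera_model(n)['cam_to_world']))
    for t in ['slicer','stop','stop_knob','lock_pin','honey_jar','pastille_tin','sugar_shaker','juice_bottle','jam_jar','price_stand']:
        for b in arm.boxes_of(n,t)[:2]:
            l,tp,w,h=[int(round(x)) for x in b['rect']]
            p=P[tp:tp+h,l:l+w].reshape(-1,3); 
            cx=P[tp+h//2,l+w//2]
            print(n,t,round(b['score'],2),[l,tp,w,h],cx,'top z',np.nanpercentile(p[:,2],97))
E
```

```text
{'clock': 0.0, 'joints': array([ 1.5,  0.4,  0. , -0. , -1.2, -0.3]), 'joint_vel': array([ 0., -0., -0., -0., -0.,  0.]), 'joint_efforts': array([ -0. , -39.2,  18.8,   4.2,  -0. ,  -0. ]), 'position': array([176. , 599.1, 230.2]), 'ee_rot': array([ 1. , -0.1, -0. ,  0. ]), 'contact_force': array([-0.7, -0.2,  0.6]), 'wrist_torque': array([-0.,  0., -0.]), 'grasp_force': 0.0, 'gripper_width': 85.33884940762654}
scene [[   0.9   -0.3    0.3  220.7]
 [  -0.5   -0.6    0.7 -703.5]
 [  -0.    -0.7   -0.7  822.7]
 [   0.     0.     0.     1. ]]
scene slicer 0.76 [253, 161, 122, 110] [567.7  -9.1  65.3] top z 104.07956055831563
scene stop 0.75 [294, 195, 55, 32] [585.4  -8.   71.2] top z 104.86650405132607
scene stop 0.17 [288, 242, 26, 54] [ 471.7 -142.4   84.8] top z 123.99704513665856
scene stop_knob 0.67 [295, 197, 52, 32] [584.9  -8.9  66.3] top z 104.93671284691813
scene honey_jar 0.72 [288, 156, 30, 39] [596.8 101.4  87.6] top z 107.79780789852033
scene pastille_tin 0.98 [229, 210, 38, 35] [441.9  68.5  22.1] top z 24.522805767039948
scene sugar_shaker 0.57 [256, 129, 17, 28] [582. 
[... 895 characters left out ...]
top z 107.10436482579202
top lock_pin 0.75 [338, 229, 9, 18] [513.    7.7  62.7] top z 64.6207516164475
top honey_jar 0.57 [287, 192, 27, 26] [598.7 122.7 105.7] top z 110.33159896453252
top pastille_tin 0.56 [298, 253, 38, 26] [437.9  78.2  21.8] top z 26.76829923345531
top sugar_shaker 0.75 [228, 202, 18, 18] [586.1 299.1  85. ] top z 90.52670173742094
top juice_bottle 0.61 [380, 246, 22, 16] [ 464.6 -120.1  113.8] top z 126.81104157383356
top juice_bottle 0.51 [262, 186, 116, 60] [581.8  69.9  22.3] top z 106.78162155832057
top jam_jar 0.56 [242, 240, 33, 30] [462.9 234.1 104.5] top z 102.97748333870547
top price_stand 0.57 [392, 180, 25, 33] [ 639.6 -174.7   25.7] top z 66.86445588812057
```

View pics/scene0.png

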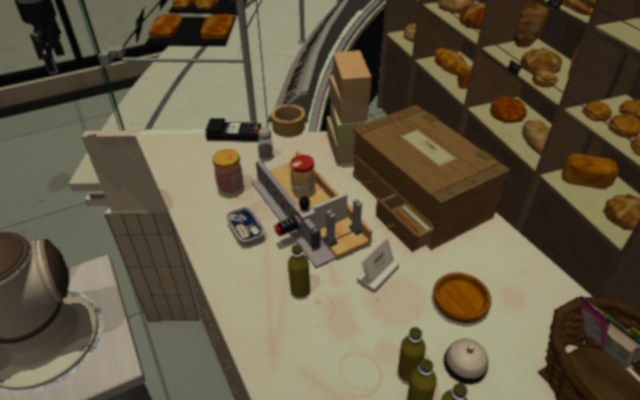

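View pics/top0.png

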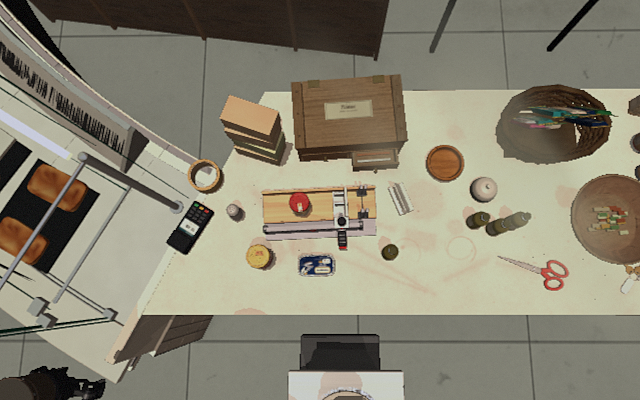

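The pictures show the portioner, nearly axis-aligned. The honey jar is at top-view pixel (300,204), the pin handle at (342,240), the tin below at (317,265), and the jam jar at (259,256). I'll fit the slicer pose next.

```bash
python3 - <<'E'
from h import *
from scipy.optimize import least_squares
np.set_printoptions(precision=1,suppress=True)
T=np.load('top0.npz');S=np.load('scene0.npz')
def sel(P,x,y,z):
    p=P.reshape(-1,3); 
    return p[(p[:,0]>x[0])&(p[:,0]<x[1])&(p[:,1]>y[0])&(p[:,1]<y[1])&(p[:,2]>z[0])&(p[:,2]<z[1])]
for n,D in (('top',T),('scene',S)):
    P=D['P']; print(n)
    r=sel(P,(490,580),(-110,250),(61,73))
    # rail top line: robust fit
    l=cv2.fitLine(r[:,:2].astype(np.float32),cv2.DIST_HUBER,0,.01,.01).ravel(); 
    print('rail n',len(r),'yaw',np.degrees(np.arctan2(-l[0],l[1])) ,l, r.min(0),r.max(0), r.mean(0))
    f=sel(P,(610,680),(-90,250),(42,52)); 
    if len(f)>5:
        l=cv2.fitLine(f[:,:2].astype(np.float32),cv2.DIST_HUBER,0,.01,.01).ravel(); print('fence',len(f),l,f.min(0),f.max(0))
    bed=sel(P,(540,660),(-110,240),(15,25)); print('bed',cv2.minAreaRect(bed[:,:2].astype(np.float32)))
    for nm,x,y,z in (('honey',(560,650),(60,170),(100,118)),('knob',(520,575),(-40,60),(98,112)),('pin',(450,518),(-40,50),(54,72)),('guides',(530,650),(-120,-40),(90,110)),('tin',(390,480),(0,140),(15,30)),('jam',(400,520),(170,270),(90,110)),('juice',(420,510),(-170,-90),(60,130)),('shaker',(540,640),(270,340),(70,95)),('stand',(570,700),(-230,-120),(5,75))):
        q=sel(P,x,y,z); 
        if len(q): print(nm,len(q),np.median(q,0),'mid',(np.percentile(q,3,0)+np.percentile(q,97,0))/2,q.min(0)[:2],q.max(0),cv2.minAreaRect(q[:,:2].astype(np.float32)) if nm in('tin','pin') else '')
im=T['im'][170:290,230:420]; save(cv2.resize(im,None,fx=4,fy=4,interpolation=cv2.INTER_CUBIC),'crop0.png')
E
```

```text
top
rail n 459 yaw -177.91164 [  0.   -1.  542.  100.3] [496.5 -57.1  61. ] [579.9 229.1  72.8] [541.1  91.4  66.9]
fence 307 [  0.   -1.  653.9  86.1] [610.1 -89.1  42.1] [665.5 237.4  51.8]
bed ((594.271728515625, 71.15126037597656), (117.65377807617188, 329.91656494140625), 2.4373135566711426)
honey 322 [607.1 125.4 107. ] mid [607.1 125.3 106.4] [579.5  98.1] [635.5 153.3 113.3] 
knob 59 [554.6   8.6 105.9] mid [555.2   9.4 104.7] [543.8  -2.6] [565.4  19.3 111.2] 
pin 92 [502.2   7.6  58.9] mid [501.    6.3  59. ] [485.3  -3.7] [516.3  18.7  64.6] ((500.79541015625, 7.597530841827393), (22.377689361572266, 30.93374252319336), 89.69876098632812)
guides 51 [587.3 -51.8 103.7] mid [613.9 -52.2 100.1] [578.3 -62.6] [649.8 -41.6 109.5] 
tin 770 [440.7  80.9  22. ] mid [440.8  81.1  22.2] [409.6  29.8] [472.  132.4  29.4] ((440.8230285644531, 81.05069732666016), (62.31942367553711, 102.68363952636719), 0.13337422907352448)
jam 450 [460.7 234.9  98.9] mid [460.8 235.2  98.7] [429.  204.8] [493.5 267.4 106.1] 
juice 192 [ 471.6 -120.5   94.8] mid [ 473.6 -123.2   98. ] [ 454.3 -143.1] [
[... 830 characters left out ...]
406, 25.039005279541016), 0.9593851566314697)
guides 131 [587.1 -54.3 101. ] mid [613.7 -53.9  98.8] [577.  -65.7] [649.8 -41.3 108.4] 
tin 923 [440.   78.5  21.5] mid [440.4  81.   21.6] [408.   27.5] [471.4 136.4  27.1] ((439.4862976074219, 81.93865203857422), (62.755863189697266, 108.88732147216797), 1.019995927810669)
jam 425 [459.3 231.1  98.4] mid [459.6 233.8  96.2] [429.1 201.1] [490.5 267.6 103.5] 
juice 554 [ 469.6 -133.7   91.3] mid [ 472.  -131.4   93.7] [ 454.1 -147. ] [ 493.  -110.8  128.3] 
shaker 125 [588.4 305.5  81.6] mid [589.7 309.2  80.3] [574.3 294.1] [606.5 324.3  92.2] 
stand 1205 [ 627.8 -171.7   32.3] mid [ 631.9 -172.6   37.8] [ 586.2 -202.8] [ 682.2 -138.1   70.9]
```

View pics/crop0.png

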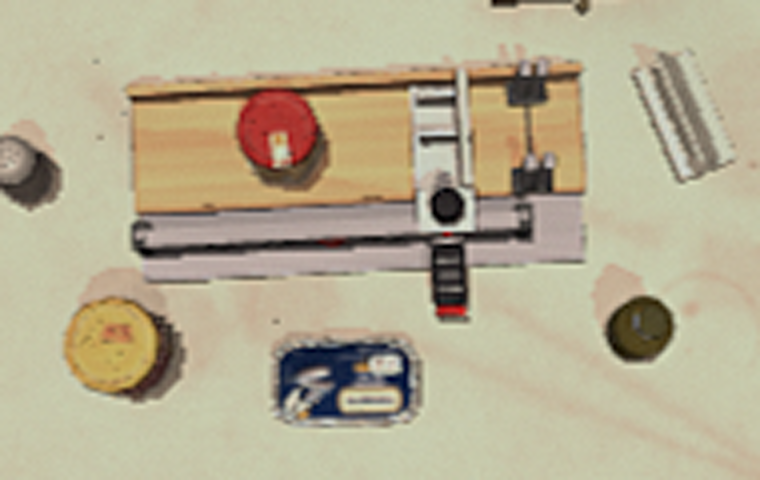

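The crop matches the fit: slicer yaw is about +2.4° and its origin about (603, 71). I'll write a helper that turns world targets into tool-frame deltas.

```bash
cat >> h.py <<'E'
from scipy.spatial.transform import Rotation as R
O=np.array([603.3,71.2]); YAW=2.4
def loc(x,y):
    c,s=np.cos(np.radians(YAW)),np.sin(np.radians(YAW)); return O+[c*x-s*y,s*x+c*y]
def plan(x,y,z,yaw=None):
    "total shift in tool axes (cm) then turn (deg), from the measured pose"
    s=arm.read_state(); r=R.from_quat(s['ee_rot'])
    d=np.array([x,y,z])-s['position']
    print('t',round(s['clock'],2),'pos',s['position'].round(1),'yaw',np.degrees(np.arctan2(*r.as_matrix()[[1,0],0])).round(2),'w',round(s['gripper_width'],1),'F',s['contact_force'].round(1))
    print('tool cm',(r.inv().apply(d)/10).round(2))
    if yaw is not None:
        t=R.from_euler('z',yaw,degrees=True)*R.from_euler('x',180,degrees=True)
        print('rotvec deg',np.degrees((r.inv()*t).as_rotvec()).round(2))
        print('after-turn tool cm',(t.inv().apply(d)/10).round(2))
E
python3 - <<'E'
from h import *
plan(606,124,230,2.4)
E
```

```text
t 1.1 pos [176.2 599.6 231.3] yaw -16.38 w 85.6 F [-0.1 -0.5 -0. ]
tool cm [54.65 33.52  0.13]
rotvec deg [  0.    -0.   -18.78]
after-turn tool cm [40.95 49.32  0.13]
```

send_rows(targets=[{"gripper": -1, "az": -6.26}, {"gripper": -1, "az": -6.26}, {"gripper": -1, "az": -6.26}, {"gripper": -1, "x": 2.5, "y": 3.0}, {"gripper": -1, "x": 2.5, "y": 3.0}])

```text
$.targets[0]: bad value
```

send_rows(targets=[{"gripper": -1, "x": 2.5, "y": 3.0}, {"gripper": -1, "x": 2.5, "y": 3.0}, {"gripper": -1, "x": 2.5, "y": 3.0}, {"gripper": -1, "x": 2.5, "y": 3.0}, {"gripper": -1, "x": 2.5, "y": 3.0}])

```text
$.targets[0]: bad value
```

send_rows(targets=[{"gripper": -1, "x": 2.5, "y": 3.0}, {"gripper": -1, "x": 2.5, "y": 3.0}, {"gripper": -1, "x": 2.5, "y": 3.0}, {"gripper": -1, "x": 2.5, "y": 3.0}, {"gripper": -1, "x": 2.5, "y": 3.0}])

```text
$.targets[0]: bad value
```

```bash
python3 -c "
from h import *
plan(606,124,48,2.4)"
```

```text
t 1.1 pos [176.2 599.6 231.3] yaw -16.38 w 85.6 F [-0.1 -0.5 -0. ]
tool cm [54.65 33.52 18.33]
rotvec deg [  0.    -0.   -18.78]
after-turn tool cm [40.95 49.32 18.33]
```

send_rows(targets=[{"gripper": -1, "x": 0, "y": 0, "z": 0, "ax": 0, "ay": 0, "az": -6.26}, {"gripper": -1, "x": 0, "y": 0, "z": 0, "ax": 0, "ay": 0, "az": -6.26}, {"gripper": -1, "x": 0, "y": 0, "z": 0, "ax": 0, "ay": 0, "az": -6.26}, {"gripper": -1, "x": 2.5, "y": 3.0, "z": 0, "ax": 0, "ay": 0, "az": 0}, {"gripper": -1, "x": 2.5, "y": 3.0, "z": 0, "ax": 0, "ay": 0, "az": 0}])

```text
clock: 1.52
position: [228.2, 542.0, 230.7]
ee_rot: [1.0, 0.023, -0.0, 0.0]
contact_force: [1.5, 0.6, -0.1]
gripper_width: 85.4
grasp_force: 0.0
```

send_rows(targets=[{"gripper": -1, "x": 2.5, "y": 3.0, "z": 0, "ax": 0, "ay": 0, "az": 0}, {"gripper": -1, "x": 2.5, "y": 3.0, "z": 0, "ax": 0, "ay": 0, "az": 0}, {"gripper": -1, "x": 2.5, "y": 3.0, "z": 0, "ax": 0, "ay": 0, "az": 0}, {"gripper": -1, "x": 2.5, "y": 3.0, "z": 0, "ax": 0, "ay": 0, "az": 0}, {"gripper": -1, "x": 2.5, "y": 3.0, "z": 0, "ax": 0, "ay": 0, "az": 0}])

```text
clock: 1.93
position: [360.7, 395.7, 231.7]
ee_rot: [1.0, 0.021, 0.0, -0.0]
contact_force: [1.0, 0.3, 0.2]
gripper_width: 85.7
grasp_force: 0.0
```

send_rows(targets=[{"gripper": -1, "x": 2.5, "y": 3.0, "z": 0, "ax": 0, "ay": 0, "az": 0}, {"gripper": -1, "x": 2.5, "y": 3.0, "z": 0, "ax": 0, "ay": 0, "az": 0}, {"gripper": -1, "x": 2.5, "y": 3.0, "z": 0, "ax": 0, "ay": 0, "az": 0}, {"gripper": -1, "x": 2.5, "y": 3.0, "z": 0, "ax": 0, "ay": 0, "az": 0}, {"gripper": -1, "x": 2.5, "y": 3.0, "z": 0, "ax": 0, "ay": 0, "az": 0}])

```text
clock: 2.35
position: [492.0, 251.0, 231.7]
ee_rot: [1.0, 0.021, 0.0, -0.0]
contact_force: [1.5, 0.5, -0.6]
gripper_width: 85.2
grasp_force: 0.0
```

```bash
python3 -c "
from h import *
plan(606,124,48,2.4)"
```

```text
t 2.35 pos [492.  251.  231.7] yaw 2.42 w 85.2 F [ 1.5  0.5 -0.6]
tool cm [10.84 13.17 18.37]
rotvec deg [-0.02 -0.03  0.02]
after-turn tool cm [10.85 13.16 18.37]
```

send_rows(targets=[{"gripper": -1, "x": 2.7, "y": 3.1, "z": 0, "ax": 0, "ay": 0, "az": 0}, {"gripper": -1, "x": 2.7, "y": 3.1, "z": 0, "ax": 0, "ay": 0, "az": 0}, {"gripper": -1, "x": 2.7, "y": 3.1, "z": 0, "ax": 0, "ay": 0, "az": 0}, {"gripper": -1, "x": 2.0, "y": 3.1, "z": 0.5, "ax": 0, "ay": 0, "az": 0}, {"gripper": -1, "x": 0, "y": 0, "z": 2.0, "ax": 0, "ay": 0, "az": 0}])

```text
clock: 2.77
position: [602.2, 128.6, 208.9]
ee_rot: [1.0, 0.018, 0.004, -0.0]
contact_force: [0.2, 0.2, 0.4]
gripper_width: 85.5
grasp_force: 0.0
```

```bash
python3 -c "
from h import *
plan(606,124,48,2.4)"
```

```text
t 2.77 pos [602.2 128.6 208.9] yaw 2.09 w 85.5 F [0.2 0.2 0.4]
tool cm [ 0.24  0.48 16.1 ]
rotvec deg [-0.03 -0.44 -0.31]
after-turn tool cm [ 0.36  0.48 16.09]
```

Down over the jar, then close.

send_rows(targets=[{"gripper": -1, "x": 0.2, "y": 0.3, "z": 3.2, "ax": 0, "ay": 0, "az": 0}, {"gripper": -1, "x": 0, "y": 0.1, "z": 3.2, "ax": 0, "ay": 0, "az": 0}, {"gripper": -1, "x": 0, "y": 0, "z": 3.2, "ax": 0, "ay": 0, "az": 0}, {"gripper": -1, "x": 0, "y": 0, "z": 3.2, "ax": 0, "ay": 0, "az": 0}, {"gripper": -1, "x": 0, "y": 0, "z": 3.0, "ax": 0, "ay": 0, "az": 0}])

```text
clock: 3.18
position: [599.1, 128.7, 46.8]
ee_rot: [1.0, 0.021, -0.0, 0.0]
contact_force: [0.3, -0.2, 0.1]
gripper_width: 85.4
grasp_force: 0.0
```

send_rows(targets=[{"gripper": -1, "x": 0, "y": 0, "z": 0, "ax": 0, "ay": 0, "az": 0}, {"gripper": 1, "x": 0, "y": 0, "z": 0, "ax": 0, "ay": 0, "az": 0}, {"gripper": 1, "x": 0, "y": 0, "z": 0, "ax": 0, "ay": 0, "az": 0}, {"gripper": 1, "x": 0, "y": 0, "z": 0, "ax": 0, "ay": 0, "az": 0}, {"gripper": 1, "x": 0, "y": 0, "z": 0, "ax": 0, "ay": 0, "az": 0}])

```text
clock: 3.6
position: [601.2, 129.7, 51.3]
ee_rot: [1.0, 0.021, 0.003, -0.001]
contact_force: [0.1, -0.2, 2.8]
gripper_width: 58.7
grasp_force: 65.1
```

```bash
python3 -c "
from h import *
plan(450,-240,230,2.4)
print(arm.read_state()['grasp_force'])"
```

```text
t 3.6 pos [601.2 129.7  51.3] yaw 2.45 w 58.7 F [ 0.1 -0.2  2.8]
tool cm [-16.59  36.26 -18.03]
rotvec deg [-0.1  -0.32  0.05]
after-turn tool cm [-16.66  36.3  -17.87]
65.14136575162411
```

send_rows(targets=[{"gripper": 1, "x": 0, "y": 0, "z": -1.5, "ax": 0, "ay": 0, "az": 0}, {"gripper": 1, "x": 0, "y": 0, "z": -4, "ax": 0, "ay": 0, "az": 0}, {"gripper": 1, "x": 0, "y": 0, "z": -4, "ax": 0, "ay": 0, "az": 0}, {"gripper": 1, "x": 0, "y": 0, "z": -4, "ax": 0, "ay": 0, "az": 0}, {"gripper": 1, "x": 0, "y": 0, "z": -4, "ax": 0, "ay": 0, "az": 0}])

```text
clock: 4.02
position: [598.6, 129.0, 226.1]
ee_rot: [1.0, 0.021, 0.0, -0.001]
contact_force: [0.8, -0.2, -2.2]
gripper_width: 58.5
grasp_force: 65.9
```

send_rows(targets=[{"gripper": 1, "x": -1.0, "y": 2.4, "z": 0, "ax": 0, "ay": 0, "az": 0}, {"gripper": 1, "x": -1.5, "y": 3.5, "z": 0, "ax": 0, "ay": 0, "az": 0}, {"gripper": 1, "x": -1.5, "y": 3.5, "z": 0, "ax": 0, "ay": 0, "az": 0}, {"gripper": 1, "x": -1.5, "y": 3.5, "z": 0, "ax": 0, "ay": 0, "az": 0}, {"gripper": 1, "x": -1.5, "y": 3.5, "z": 0, "ax": 0, "ay": 0, "az": 0}])

```text
clock: 4.43
position: [534.9, -38.8, 224.2]
ee_rot: [1.0, 0.021, 0.001, -0.001]
contact_force: [1.2, 0.3, -3.6]
gripper_width: 58.9
grasp_force: 65.9
```

send_rows(targets=[{"gripper": 1, "x": -1.6, "y": 3.5, "z": 0, "ax": 0, "ay": 0, "az": 0}, {"gripper": 1, "x": -1.6, "y": 3.5, "z": 0, "ax": 0, "ay": 0, "az": 0}, {"gripper": 1, "x": -1.6, "y": 3.5, "z": 0, "ax": 0, "ay": 0, "az": 0}, {"gripper": 1, "x": -1.6, "y": 3.5, "z": 0, "ax": 0, "ay": 0, "az": 0}, {"gripper": 1, "x": -1.6, "y": 3.5, "z": 0, "ax": 0, "ay": 0, "az": 0}])

```text
clock: 4.85
position: [462.3, -217.1, 224.3]
ee_rot: [1.0, 0.021, 0.001, -0.0]
contact_force: [1.1, -0.2, -3.5]
gripper_width: 58.6
grasp_force: 65.9
```

```bash
python3 -c "
from h import *
plan(450,-240,53,2.4)
print(arm.read_state()['grasp_force'])"
```

```text
t 4.85 pos [ 462.3 -217.1  224.3] yaw 2.41 w 58.6 F [ 1.1 -0.2 -3.5]
tool cm [-1.36  2.24 17.13]
rotvec deg [-0.02 -0.12  0.01]
after-turn tool cm [-1.33  2.23 17.13]
65.91094683855772
```

send_rows(targets=[{"gripper": 1, "x": -1.2, "y": 2.0, "z": 2.0, "ax": 0, "ay": 0, "az": 0}, {"gripper": 1, "x": 0, "y": 0, "z": 4, "ax": 0, "ay": 0, "az": 0}, {"gripper": 1, "x": 0, "y": 0, "z": 4, "ax": 0, "ay": 0, "az": 0}, {"gripper": 1, "x": 0, "y": 0, "z": 4, "ax": 0, "ay": 0, "az": 0}, {"gripper": 1, "x": 0, "y": 0, "z": 3, "ax": 0, "ay": 0, "az": 0}])

```text
clock: 5.27
position: [451.0, -236.3, 51.6]
ee_rot: [1.0, 0.02, -0.0, -0.001]
contact_force: [1.0, 0.7, -3.6]
gripper_width: 58.7
grasp_force: 65.9
```

send_rows(targets=[{"gripper": 1, "x": 0, "y": 0, "z": 0.5, "ax": 0, "ay": 0, "az": 0}, {"gripper": 1, "x": 0, "y": 0, "z": 0.5, "ax": 0, "ay": 0, "az": 0}, {"gripper": 1, "x": 0, "y": 0, "z": 0.3, "ax": 0, "ay": 0, "az": 0}, {"gripper": 1, "x": 0, "y": 0, "z": 0.3, "ax": 0, "ay": 0, "az": 0}, {"gripper": 1, "x": 0, "y": 0, "z": 0.2, "ax": 0, "ay": 0, "az": 0}])

```text
clock: 5.68
position: [454.1, -236.7, 37.0]
ee_rot: [1.0, 0.021, 0.002, 0.0]
contact_force: [-0.2, -0.2, -2.7]
gripper_width: 58.9
grasp_force: 66.3
```

send_rows(targets=[{"gripper": 1, "x": 0, "y": 0, "z": 0.2, "ax": 0, "ay": 0, "az": 0}, {"gripper": 1, "x": 0, "y": 0, "z": 0.2, "ax": 0, "ay": 0, "az": 0}, {"gripper": 1, "x": 0, "y": 0, "z": 0.1, "ax": 0, "ay": 0, "az": 0}, {"gripper": 1, "x": 0, "y": 0, "z": 0, "ax": 0, "ay": 0, "az": 0}, {"gripper": 1, "x": 0, "y": 0, "z": 0, "ax": 0, "ay": 0, "az": 0}])

```text
clock: 6.1
position: [452.9, -236.5, 31.3]
ee_rot: [1.0, 0.021, 0.001, 0.0]
contact_force: [-1.4, 2.8, 5.1]
gripper_width: 58.7
grasp_force: 66.9
```

send_rows(targets=[{"gripper": -1, "x": 0, "y": 0, "z": 0, "ax": 0, "ay": 0, "az": 0}, {"gripper": -1, "x": 0, "y": 0, "z": 0, "ax": 0, "ay": 0, "az": 0}, {"gripper": -1, "x": 0, "y": 0, "z": 0, "ax": 0, "ay": 0, "az": 0}, {"gripper": -1, "x": 0, "y": 0, "z": -2, "ax": 0, "ay": 0, "az": 0}, {"gripper": -1, "x": 0, "y": 0, "z": -4, "ax": 0, "ay": 0, "az": 0}])

```text
clock: 6.52
position: [449.2, -235.7, 86.7]
ee_rot: [1.0, 0.02, -0.005, -0.001]
contact_force: [0.5, -0.5, -0.0]
gripper_width: 85.5
grasp_force: 0.0
```

send_rows(targets=[{"gripper": -1, "x": 0, "y": 0, "z": -4, "ax": 0, "ay": 0, "az": 0}, {"gripper": -1, "x": 0, "y": 0, "z": -4, "ax": 0, "ay": 0, "az": 0}, {"gripper": -1, "x": 0.5, "y": -2, "z": -2.5, "ax": 0, "ay": 0, "az": 0}, {"gripper": -1, "x": 0.7, "y": -4, "z": 0, "ax": 0, "ay": 0, "az": 0}, {"gripper": -1, "x": 0.7, "y": -4, "z": 0, "ax": 0, "ay": 0, "az": 0}])

```text
clock: 6.93
position: [468.5, -135.4, 197.5]
ee_rot: [1.0, 0.019, 0.003, 0.0]
contact_force: [1.5, 1.1, 0.1]
gripper_width: 85.6
grasp_force: 0.0
```

send_rows(targets=[{"gripper": -1, "x": 0.7, "y": -4, "z": 0, "ax": 0, "ay": 0, "az": 0}, {"gripper": -1, "x": 0.7, "y": -4, "z": 0, "ax": 0, "ay": 0, "az": 0}, {"gripper": -1, "x": 0.7, "y": -4, "z": 0, "ax": 0, "ay": 0, "az": 0}, {"gripper": -1, "x": 0, "y": 0, "z": 0, "ax": 0, "ay": 0, "az": 0}, {"gripper": -1, "x": 0, "y": 0, "z": 0, "ax": 0, "ay": 0, "az": 0}])

```text
clock: 7.35
position: [483.5, -13.0, 195.2]
ee_rot: [1.0, 0.023, 0.0, -0.0]
contact_force: [0.2, -0.7, -0.2]
gripper_width: 85.6
grasp_force: 0.0
```

```bash
python3 -c "
from h import *
plan(*loc(-97,-60),38,2.4)
im,P=cloud('scene'); save(cv2.resize(im[120:320,200:420],None,fx=3,fy=3,interpolation=cv2.INTER_CUBIC),'s1.png')
print(arm.boxes_of('scene','honey_jar')[:1])
im,P=cloud('top')
q=P[(np.abs(P[...,0]-452)<45)&(np.abs(P[...,1]+236)<45)]
print('jar top',np.nanpercentile(q[:,2],[50,90,98]))"
```

```text
t 7.35 pos [483.5 -13.  195.2] yaw 2.65 w 85.6 F [ 0.2 -0.7 -0.2]
tool cm [ 2.63 -1.9  15.72]
rotvec deg [-0.   -0.01  0.25]
after-turn tool cm [ 2.62 -1.91 15.72]
[{'rect': [303.3, 292.6, 31.2, 55.2], 'score': 0.76}]
jar top [ 4.60968246 88.22796944 90.27006253]
```

View pics/s1.png

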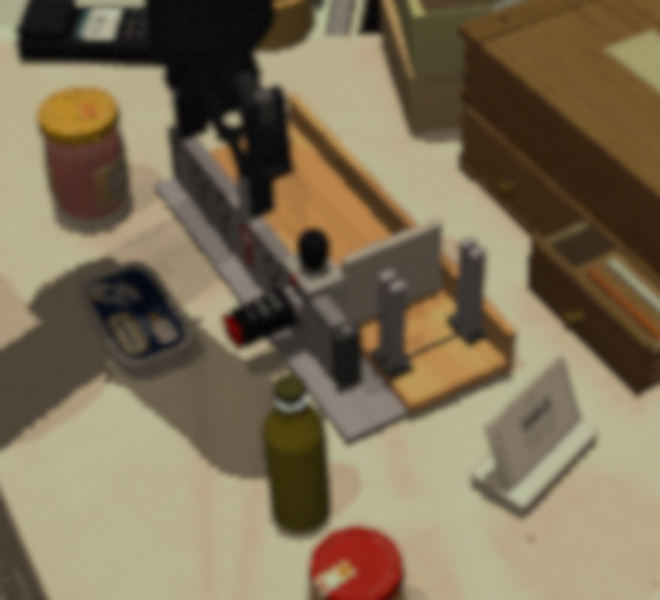

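send_rows(targets=[{"gripper": -1, "x": 1.1, "y": -0.9, "z": 2, "ax": 0, "ay": 0, "az": 0}, {"gripper": -1, "x": 1.0, "y": -1.0, "z": 3.5, "ax": 0, "ay": 0, "az": 0}, {"gripper": -1, "x": 0, "y": 0, "z": 4, "ax": 0, "ay": 0, "az": 0}, {"gripper": -1, "x": 0, "y": 0, "z": 3, "ax": 0, "ay": 0, "az": 0}, {"gripper": -1, "x": 0, "y": 0, "z": 0, "ax": 0, "ay": 0, "az": 0}])

```text
clock: 7.92
position: [498.7, 2.2, 64.6]
ee_rot: [1.0, 0.019, -0.007, 0.001]
contact_force: [-0.6, -0.1, -0.7]
gripper_width: 85.8
grasp_force: 0.0
```

```bash
python3 -c "
from h import *
plan(*loc(-102,-60),39,2.4)"
```

```text
t 7.92 pos [498.7   2.2  64.6] yaw 2.16 w 85.8 F [-0.6 -0.1 -0.7]
tool cm [ 0.57 -0.47  2.55]
rotvec deg [ 0.15  0.76 -0.24]
after-turn tool cm [ 0.54 -0.46  2.56]
```

send_rows(targets=[{"gripper": -1, "x": 0.5, "y": -0.4, "z": 1.3, "ax": 0, "ay": 0, "az": 0}, {"gripper": -1, "x": 0, "y": 0, "z": 1.2, "ax": 0, "ay": 0, "az": 0}, {"gripper": -1, "x": 0, "y": 0, "z": 0, "ax": 0, "ay": 0, "az": 0}, {"gripper": -1, "x": 0, "y": 0, "z": 0, "ax": 0, "ay": 0, "az": 0}, {"gripper": -1, "x": 0, "y": 0, "z": 0, "ax": 0, "ay": 0, "az": 0}])

```text
clock: 8.33
position: [509.2, 8.6, 46.9]
ee_rot: [1.0, 0.021, 0.001, -0.0]
contact_force: [-0.9, 0.6, -0.6]
gripper_width: 85.3
grasp_force: 0.0
```

```bash
python3 -c "
from h import *
plan(*loc(-102,-60),39,2.4)"
```

```text
t 8.33 pos [509.2   8.6  46.9] yaw 2.36 w 85.3 F [-0.9  0.6 -0.6]
tool cm [-0.54  0.14  0.79]
rotvec deg [-0.02 -0.14 -0.04]
after-turn tool cm [-0.54  0.14  0.79]
```

send_rows(targets=[{"gripper": -1, "x": -0.4, "y": 0.1, "z": 0.6, "ax": 0, "ay": 0, "az": 0}, {"gripper": -1, "x": 0, "y": 0, "z": 0, "ax": 0, "ay": 0, "az": 0}, {"gripper": -1, "x": 0, "y": 0, "z": 0, "ax": 0, "ay": 0, "az": 0}, {"gripper": -1, "x": 0, "y": 0, "z": 0, "ax": 0, "ay": 0, "az": 0}, {"gripper": -1, "x": 0, "y": 0, "z": 0, "ax": 0, "ay": 0, "az": 0}])

```text
clock: 8.75
position: [504.5, 7.9, 39.6]
ee_rot: [1.0, 0.021, 0.0, -0.0]
contact_force: [0.1, -0.7, 0.4]
gripper_width: 85.5
grasp_force: 0.0
```

```bash
python3 -c "
from h import *
plan(*loc(-102,-60),39,2.4)"
```

```text
t 8.75 pos [504.5   7.9  39.6] yaw 2.42 w 85.5 F [ 0.1 -0.7  0.4]
tool cm [-0.06  0.09  0.06]
rotvec deg [-0.   -0.03  0.02]
after-turn tool cm [-0.06  0.09  0.06]
```

send_rows(targets=[{"gripper": 1, "x": 0, "y": 0, "z": 0, "ax": 0, "ay": 0, "az": 0}, {"gripper": 1, "x": 0, "y": 0, "z": 0, "ax": 0, "ay": 0, "az": 0}, {"gripper": 1, "x": 0, "y": 0, "z": 0, "ax": 0, "ay": 0, "az": 0}, {"gripper": 1, "x": 0, "y": 0, "z": 0, "ax": 0, "ay": 0, "az": 0}, {"gripper": 1, "x": 0, "y": 0, "z": 0, "ax": 0, "ay": 0, "az": 0}])

```text
clock: 9.17
position: [504.3, 7.9, 39.3]
ee_rot: [1.0, 0.021, -0.0, 0.0]
contact_force: [-0.4, -0.7, -0.0]
gripper_width: 25.3
grasp_force: 0.0
```

```bash
python3 -c "
from h import *
plan(*loc(-102,-60),39,2.4);s=arm.read_state();print(s['wrist_torque'],s['grasp_force'])"
```

```text
t 9.17 pos [504.3   7.9  39.3] yaw 2.41 w 25.3 F [-0.4 -0.7 -0. ]
tool cm [-0.05  0.09  0.03]
rotvec deg [0.   0.   0.01]
after-turn tool cm [-0.05  0.09  0.03]
[-0.00626899  0.01175764  0.02257257] 0.0
```

send_rows(targets=[{"gripper": 1, "x": 0, "y": 0, "z": 0, "ax": 0, "ay": 0, "az": 0}, {"gripper": 1, "x": 0, "y": 0, "z": 0, "ax": 0, "ay": 0, "az": 0}, {"gripper": 1, "x": 0, "y": 0, "z": 0, "ax": 0, "ay": 0, "az": 0}])

```text
clock: 9.42
position: [504.3, 7.9, 39.4]
ee_rot: [1.0, 0.021, 0.0, 0.0]
contact_force: [-0.4, -0.5, 0.8]
gripper_width: 22.5
grasp_force: 63.4
```

```bash
python3 -c "
from h import *
plan(*loc(-102,-60),39,2.4);s=arm.read_state();print(s['wrist_torque'],s['grasp_force'])"
```

```text
t 9.42 pos [504.3   7.9  39.4] yaw 2.41 w 22.5 F [-0.4 -0.5  0.8]
tool cm [-0.05  0.09  0.04]
rotvec deg [ 0.   -0.01  0.01]
after-turn tool cm [-0.05  0.09  0.04]
[-0.08373497  0.09909723 -0.01663822] 63.43087077140808
```

send_rows(targets=[{"gripper": 1, "x": -0.5, "y": 0, "z": 0, "ax": 0, "ay": 0, "az": 0}, {"gripper": 1, "x": -0.7, "y": 0, "z": 0, "ax": 0, "ay": 0, "az": 0}, {"gripper": 1, "x": -0.8, "y": 0, "z": 0, "ax": 0, "ay": 0, "az": 0}, {"gripper": 1, "x": -0.8, "y": 0, "z": 0, "ax": 0, "ay": 0, "az": 0}, {"gripper": 1, "x": 0, "y": 0, "z": 0, "ax": 0, "ay": 0, "az": 0}])

```text
clock: 9.83
position: [483.1, 8.3, 41.4]
ee_rot: [1.0, 0.022, 0.008, -0.002]
contact_force: [9.3, 0.3, -1.4]
gripper_width: 22.7
grasp_force: 62.5
```

send_rows(targets=[{"gripper": 1, "x": -1, "y": 0, "z": 0, "ax": 0, "ay": 0, "az": 0}, {"gripper": 1, "x": -1, "y": 0, "z": 0, "ax": 0, "ay": 0, "az": 0}, {"gripper": 1, "x": -1, "y": 0, "z": 0, "ax": 0, "ay": 0, "az": 0}, {"gripper": 1, "x": -0.7, "y": 0, "z": 0, "ax": 0, "ay": 0, "az": 0}, {"gripper": 1, "x": 0, "y": 0, "z": 0, "ax": 0, "ay": 0, "az": 0}])

```text
clock: 10.25
position: [436.3, 4.5, 38.8]
ee_rot: [1.0, 0.021, -0.002, 0.0]
contact_force: [-0.4, -0.4, -1.6]
gripper_width: 22.5
grasp_force: 62.3
```

```bash
python3 -c "
from h import *
plan(455,-45,39,2.4);s=arm.read_state();print(s['wrist_torque'],s['grasp_force'])
im,P=cloud('scene'); save(cv2.resize(im[170:290,230:390],None,fx=4,fy=4,interpolation=cv2.INTER_CUBIC),'s2.png')"
```

```text
t 10.25 pos [436.3   4.5  38.8] yaw 2.39 w 22.5 F [-0.4 -0.4 -1.6]
tool cm [ 1.66  5.02 -0.02]
rotvec deg [ 0.04  0.2  -0.01]
after-turn tool cm [ 1.66  5.02 -0.02]
[-0.0539775   0.08665634  0.04652568] 62.34519839286804
```

View pics/s2.png

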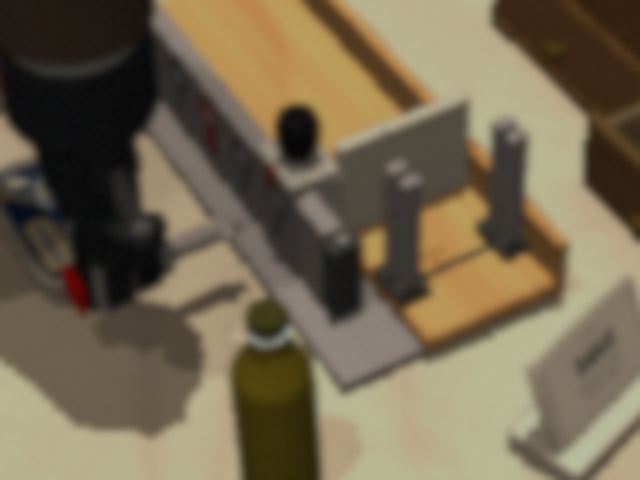

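send_rows(targets=[{"gripper": 1, "x": -0.7, "y": 2.3, "z": 0, "ax": 0, "ay": 0, "az": 0}, {"gripper": 1, "x": -0.7, "y": 2.4, "z": 0, "ax": 0, "ay": 0, "az": 0}, {"gripper": 1, "x": 0, "y": 0, "z": 1.5, "ax": 0, "ay": 0, "az": 0}, {"gripper": 1, "x": 0, "y": 0, "z": 1, "ax": 0, "ay": 0, "az": 0}, {"gripper": 1, "x": 0, "y": 0, "z": 0, "ax": 0, "ay": 0, "az": 0}])

```text
clock: 10.72
position: [426.4, -43.0, 12.9]
ee_rot: [1.0, 0.021, -0.002, 0.0]
contact_force: [-0.3, -0.1, -1.8]
gripper_width: 22.6
grasp_force: 62.3
```

send_rows(targets=[{"gripper": 1, "x": 0, "y": 0, "z": 0.2, "ax": 0, "ay": 0, "az": 0}, {"gripper": 1, "x": 0, "y": 0, "z": 0.2, "ax": 0, "ay": 0, "az": 0}, {"gripper": 1, "x": 0, "y": 0, "z": 0.1, "ax": 0, "ay": 0, "az": 0}, {"gripper": 1, "x": 0, "y": 0, "z": 0, "ax": 0, "ay": 0, "az": 0}, {"gripper": 1, "x": 0, "y": 0, "z": 0, "ax": 0, "ay": 0, "az": 0}])

```text
clock: 11.13
position: [427.6, -42.2, 9.6]
ee_rot: [1.0, 0.021, 0.0, -0.0]
contact_force: [0.7, -0.7, -1.6]
gripper_width: 22.8
grasp_force: 62.3
```

send_rows(targets=[{"gripper": 1, "x": 0, "y": 0, "z": 0.3, "ax": 0, "ay": 0, "az": 0}, {"gripper": 1, "x": 0, "y": 0, "z": 0.3, "ax": 0, "ay": 0, "az": 0}, {"gripper": 1, "x": 0, "y": 0, "z": 0, "ax": 0, "ay": 0, "az": 0}, {"gripper": 1, "x": 0, "y": 0, "z": 0, "ax": 0, "ay": 0, "az": 0}, {"gripper": 1, "x": 0, "y": 0, "z": 0, "ax": 0, "ay": 0, "az": 0}])

```text
clock: 11.55
position: [428.5, -42.0, 5.2]
ee_rot: [1.0, 0.022, 0.001, -0.0]
contact_force: [-2.8, 1.9, 19.6]
gripper_width: 22.3
grasp_force: 65.5
```

send_rows(targets=[{"gripper": 1, "x": 0, "y": 0, "z": -0.2, "ax": 0, "ay": 0, "az": 0}, {"gripper": -0.3, "x": 0, "y": 0, "z": 0, "ax": 0, "ay": 0, "az": 0}, {"gripper": -0.3, "x": 0, "y": 0, "z": 0, "ax": 0, "ay": 0, "az": 0}, {"gripper": -0.3, "x": 0, "y": 0, "z": 0, "ax": 0, "ay": 0, "az": 0}, {"gripper": -0.3, "x": 0, "y": 0, "z": 0, "ax": 0, "ay": 0, "az": 0}])

```text
clock: 11.97
position: [427.3, -42.4, 5.1]
ee_rot: [1.0, 0.021, -0.0, 0.0]
contact_force: [0.1, 0.3, 0.3]
gripper_width: 55.3
grasp_force: 0.0
```

send_rows(targets=[{"gripper": -0.3, "x": 0, "y": 0, "z": -2, "ax": 0, "ay": 0, "az": 0}, {"gripper": -0.3, "x": 0, "y": 0, "z": -4, "ax": 0, "ay": 0, "az": 0}, {"gripper": -0.3, "x": 0, "y": 0, "z": -4, "ax": 0, "ay": 0, "az": 0}, {"gripper": -0.3, "x": 0, "y": 0, "z": -4, "ax": 0, "ay": 0, "az": 0}, {"gripper": -0.3, "x": 0, "y": 0, "z": -1, "ax": 0, "ay": 0, "az": 0}])

```text
clock: 12.38
position: [430.8, -42.0, 161.2]
ee_rot: [1.0, 0.022, 0.006, -0.001]
contact_force: [1.6, 0.7, -0.5]
gripper_width: 55.7
grasp_force: 0.0
```

```bash
python3 -c "
from h import *
plan(*loc(-52,-60),150,2.4);print(loc(-52,-60),loc(-52,20))"
```

```text
t 12.38 pos [430.8 -42.  161.2] yaw 2.49 w 55.7 F [ 1.6  0.7 -0.5]
tool cm [12.5  -4.56  1.27]
rotvec deg [-0.05 -0.66  0.09]
after-turn tool cm [12.51 -4.59  1.12]
[553.85815206   9.0750962 ] [550.50809976  89.00492261]
```

send_rows(targets=[{"gripper": -0.3, "x": 3.1, "y": -1.1, "z": 0, "ax": 0, "ay": 0, "az": 0}, {"gripper": -0.3, "x": 3.1, "y": -1.1, "z": 0, "ax": 0, "ay": 0, "az": 0}, {"gripper": -0.3, "x": 3.1, "y": -1.1, "z": 0, "ax": 0, "ay": 0, "az": 0}, {"gripper": -0.3, "x": 3.1, "y": -1.2, "z": 0, "ax": 0, "ay": 0, "az": 0}, {"gripper": -0.3, "x": 0, "y": 0, "z": 0, "ax": 0, "ay": 0, "az": 0}])

```text
clock: 12.8
position: [554.5, 9.7, 154.5]
ee_rot: [1.0, 0.022, 0.002, 0.0]
contact_force: [-0.2, -0.8, 0.0]
gripper_width: 55.8
grasp_force: 0.0
```

send_rows(targets=[{"gripper": -0.3, "x": 0, "y": 0, "z": 2, "ax": 0, "ay": 0, "az": 0}, {"gripper": -0.3, "x": 0, "y": 0, "z": 2, "ax": 0, "ay": 0, "az": 0}, {"gripper": -0.3, "x": 0, "y": 0, "z": 0, "ax": 0, "ay": 0, "az": 0}, {"gripper": -0.3, "x": 0, "y": 0, "z": 0, "ax": 0, "ay": 0, "az": 0}, {"gripper": -0.3, "x": 0, "y": 0, "z": 0, "ax": 0, "ay": 0, "az": 0}])

```text
clock: 13.22
position: [549.7, 7.7, 116.1]
ee_rot: [1.0, 0.021, 0.0, 0.0]
contact_force: [0.2, 0.1, 1.0]
gripper_width: 55.1
grasp_force: 0.0
```

```bash
python3 -c "
from h import *
plan(*loc(-52,-60),82,2.4)"
```

```text
t 13.22 pos [549.7   7.7 116.1] yaw 2.43 w 55.1 F [0.2 0.1 1. ]
tool cm [ 0.42 -0.12  3.41]
rotvec deg [ 0.02 -0.05  0.03]
after-turn tool cm [ 0.42 -0.12  3.41]
```

send_rows(targets=[{"gripper": -0.3, "x": 0.4, "y": -0.1, "z": 1.7, "ax": 0, "ay": 0, "az": 0}, {"gripper": -0.3, "x": 0, "y": 0, "z": 1.6, "ax": 0, "ay": 0, "az": 0}, {"gripper": -0.3, "x": 0, "y": 0, "z": 0, "ax": 0, "ay": 0, "az": 0}, {"gripper": -0.3, "x": 0, "y": 0, "z": 0, "ax": 0, "ay": 0, "az": 0}, {"gripper": -0.3, "x": 0, "y": 0, "z": 0, "ax": 0, "ay": 0, "az": 0}])

```text
clock: 13.63
position: [554.2, 9.0, 83.9]
ee_rot: [1.0, 0.021, 0.001, -0.0]
contact_force: [0.3, 0.4, -0.4]
gripper_width: 55.5
grasp_force: 0.0
```

send_rows(targets=[{"gripper": 1, "x": 0, "y": 0, "z": 0, "ax": 0, "ay": 0, "az": 0}, {"gripper": 1, "x": 0, "y": 0, "z": 0, "ax": 0, "ay": 0, "az": 0}, {"gripper": 1, "x": 0, "y": 0, "z": 0, "ax": 0, "ay": 0, "az": 0}, {"gripper": 1, "x": 0, "y": 0, "z": 0, "ax": 0, "ay": 0, "az": 0}, {"gripper": 1, "x": 0, "y": 0, "z": 0, "ax": 0, "ay": 0, "az": 0}])

```text
clock: 14.05
position: [553.9, 9.2, 83.6]
ee_rot: [1.0, 0.021, 0.001, -0.0]
contact_force: [-0.9, 1.3, 6.7]
gripper_width: 22.2
grasp_force: 58.7
```

```bash
python3 -c "
from h import *
plan(*loc(-52,20),82,2.4);print(arm.read_state()['grasp_force'])"
```

```text
t 14.05 pos [553.9   9.2  83.6] yaw 2.44 w 22.2 F [-0.9  1.3  6.7]
tool cm [ 0.   -7.99  0.16]
rotvec deg [-0.01 -0.1   0.04]
after-turn tool cm [-0.   -7.99  0.16]
58.746462925337255
```

send_rows(targets=[{"gripper": 1, "x": 0, "y": -1.2, "z": 0, "ax": 0, "ay": 0, "az": 0}, {"gripper": 1, "x": 0, "y": -1.5, "z": 0, "ax": 0, "ay": 0, "az": 0}, {"gripper": 1, "x": 0, "y": -1.5, "z": 0, "ax": 0, "ay": 0, "az": 0}, {"gripper": 1, "x": 0, "y": -1.5, "z": 0, "ax": 0, "ay": 0, "az": 0}, {"gripper": 1, "x": 0, "y": -1.3, "z": 0, "ax": 0, "ay": 0, "az": 0}])

```text
clock: 14.47
position: [550.5, 78.5, 83.6]
ee_rot: [1.0, 0.021, 0.0, 0.001]
contact_force: [-1.5, -4.6, 6.3]
gripper_width: 21.5
grasp_force: 59.0
```

send_rows(targets=[{"gripper": 1, "x": 0, "y": -0.8, "z": 0, "ax": 0, "ay": 0, "az": 0}, {"gripper": 1, "x": 0, "y": 0, "z": 0, "ax": 0, "ay": 0, "az": 0}, {"gripper": 1, "x": 0, "y": 0, "z": 0, "ax": 0, "ay": 0, "az": 0}, {"gripper": 1, "x": 0, "y": 0, "z": 0, "ax": 0, "ay": 0, "az": 0}, {"gripper": 1, "x": 0, "y": 0, "z": 0, "ax": 0, "ay": 0, "az": 0}])

```text
clock: 14.88
position: [550.1, 87.7, 83.6]
ee_rot: [1.0, 0.021, 0.001, -0.0]
contact_force: [-2.6, 3.2, 7.7]
gripper_width: 21.6
grasp_force: 59.1
```

```bash
python3 -c "
from h import *
plan(*loc(-52,20),82,2.4);print(arm.read_state()['grasp_force'])"
```

```text
t 14.88 pos [550.1  87.7  83.6] yaw 2.44 w 21.6 F [-2.6  3.2  7.7]
tool cm [ 0.04 -0.13  0.16]
rotvec deg [-0.05 -0.06  0.04]
after-turn tool cm [ 0.04 -0.13  0.16]
59.13542737849639
```

send_rows(targets=[{"gripper": 1, "x": 0, "y": -0.2, "z": 0, "ax": 0, "ay": 0, "az": 0}, {"gripper": 1, "x": 0, "y": 0, "z": 0, "ax": 0, "ay": 0, "az": 0}, {"gripper": 1, "x": 0, "y": 0, "z": 0, "ax": 0, "ay": 0, "az": 0}, {"gripper": 1, "x": 0, "y": 0, "z": 0, "ax": 0, "ay": 0, "az": 0}, {"gripper": 1, "x": 0, "y": 0, "z": 0, "ax": 0, "ay": 0, "az": 0}])

```text
clock: 15.3
position: [550.1, 88.8, 83.6]
ee_rot: [1.0, 0.021, 0.0, 0.0]
contact_force: [-2.0, 0.6, 6.5]
gripper_width: 22.2
grasp_force: 59.1
```

send_rows(targets=[{"gripper": -0.3, "x": 0, "y": 0, "z": 0, "ax": 0, "ay": 0, "az": 0}, {"gripper": -0.3, "x": 0, "y": 0, "z": 0, "ax": 0, "ay": 0, "az": 0}, {"gripper": -0.3, "x": 0, "y": 0, "z": 0, "ax": 0, "ay": 0, "az": 0}, {"gripper": -0.3, "x": 0, "y": 0, "z": -2, "ax": 0, "ay": 0, "az": 0}, {"gripper": -0.3, "x": 0, "y": 0, "z": -4, "ax": 0, "ay": 0, "az": 0}])

```text
clock: 15.72
position: [546.5, 87.7, 137.8]
ee_rot: [1.0, 0.02, -0.006, 0.002]
contact_force: [1.8, 0.4, -0.7]
gripper_width: 55.6
grasp_force: 0.0
```

send_rows(targets=[{"gripper": -0.3, "x": 0, "y": 0, "z": -2, "ax": 0, "ay": 0, "az": 0}, {"gripper": -0.3, "x": 0, "y": 4, "z": 0, "ax": 0, "ay": 0, "az": 0}, {"gripper": -0.3, "x": 0, "y": 4, "z": 0, "ax": 0, "ay": 0, "az": 0}, {"gripper": -0.3, "x": 0, "y": 4, "z": 0, "ax": 0, "ay": 0, "az": 0}, {"gripper": -0.3, "x": 0, "y": 0, "z": 0, "ax": 0, "ay": 0, "az": 0}])

```text
clock: 16.13
position: [554.3, -36.0, 162.1]
ee_rot: [1.0, 0.018, -0.001, 0.0]
contact_force: [-0.0, 0.2, 0.0]
gripper_width: 55.3
grasp_force: 0.0
```

```bash
python3 - <<'E'
from h import *
np.set_printoptions(precision=2,suppress=True)
plan(427,-42,100,2.4)
for n in ('top','scene'):
    im,P=cloud(n)
    q=P[(P[...,0]>385)&(P[...,0]<520)&(P[...,1]>-85)&(P[...,1]<10)&(P[...,2]>16)&(P[...,2]<40)]
    print(n,len(q),q.min(0),q.max(0),np.percentile(q,[5,50,95],axis=0),cv2.minAreaRect(q[:,:2].astype(np.float32)))
    s=P[(P[...,0]>385)&(P[...,0]<520)&(P[...,1]>-85)&(P[...,1]<10)&(P[...,2]>5)&(P[...,2]<40)]
    l=cv2.fitLine(s[:,:2].astype(np.float32),cv2.DIST_HUBER,0,.01,.01).ravel(); print(np.degrees(np.arctan2(l[1],l[0])),l,s.max(0))
    k=P[(P[...,0]>525)&(P[...,0]<575)&(P[...,1]>60)&(P[...,1]<115)&(P[...,2]>98)&(P[...,2]<112)]
    if len(k): print('knob',len(k),(np.percentile(k,3,0)+np.percentile(k,97,0))/2)
    c=im[190:270,280:400] if n=='top' else im[170:290,230:390]
    save(cv2.resize(c,None,fx=5 if n=='top' else 4,fy=5 if n=='top' else 4,interpolation=cv2.INTER_CUBIC),n+'3.png')
E
```

```text
t 16.13 pos [554.3 -36.  162.1] yaw 2.07 w 55.3 F [-0.   0.2  0. ]
tool cm [-12.74   0.14   6.22]
rotvec deg [ 0.04  0.06 -0.33]
after-turn tool cm [-12.75   0.07   6.21]
top 198 [409.73 -55.26  16.1 ] [506.6  -32.18  29.74] [[412.55 -52.61  17.3 ]
 [443.25 -41.96  23.04]
 [492.12 -32.52  28.24]] ((458.1038513183594, -43.96380615234375), (23.018463134765625, 96.88365936279297), 89.57109832763672)
2.3734553 [  1.     0.04 455.71 -41.43] [519.47   6.55  29.74]
scene 315 [408.55 -56.6   16.05] [497.65 -29.46  29.05] [[410.95 -54.48  17.08]
 [439.55 -44.02  22.35]
 [483.59 -34.    25.82]] ((453.29547119140625, -41.82606506347656), (89.05022430419922, 26.660484313964844), 2.366018295288086)
5.5643353 [  1.     0.1  446.96 -47.3 ] [497.65 -29.46  29.05]
knob 74 [550.42  85.82 103.53]
```

View pics/top3.png

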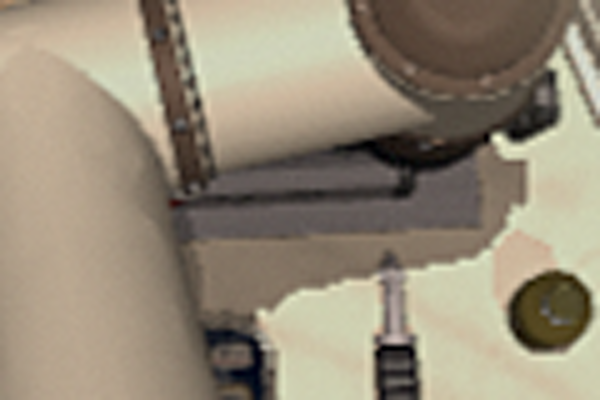

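send_rows(targets=[{"gripper": -0.3, "x": -3.2, "y": 0, "z": 0, "ax": 0, "ay": 0, "az": 0}, {"gripper": -0.3, "x": -3.2, "y": 0, "z": 0, "ax": 0, "ay": 0, "az": 0}, {"gripper": -0.3, "x": -3.2, "y": 0, "z": 0, "ax": 0, "ay": 0, "az": 0}, {"gripper": -0.3, "x": -3.1, "y": 0, "z": 2, "ax": 0, "ay": 0, "az": 0}, {"gripper": -0.3, "x": 0, "y": 0, "z": 3, "ax": 0, "ay": 0, "az": 0}])

```text
clock: 16.65
position: [424.5, -35.7, 113.9]
ee_rot: [1.0, 0.022, 0.002, -0.001]
contact_force: [0.7, 0.9, -0.4]
gripper_width: 55.4
grasp_force: 0.0
```

send_rows(targets=[{"gripper": -0.3, "x": 0, "y": 0, "z": 3, "ax": 0, "ay": 0, "az": 0}, {"gripper": -0.3, "x": 0, "y": 0, "z": 3, "ax": 0, "ay": 0, "az": 0}, {"gripper": -0.3, "x": 0, "y": 0, "z": 0, "ax": 0, "ay": 0, "az": 0}, {"gripper": -0.3, "x": 0, "y": 0, "z": 0, "ax": 0, "ay": 0, "az": 0}, {"gripper": -0.3, "x": 0, "y": 0, "z": 0, "ax": 0, "ay": 0, "az": 0}])

```text
clock: 17.07
position: [429.4, -35.5, 53.4]
ee_rot: [1.0, 0.022, 0.001, -0.0]
contact_force: [-0.1, 0.3, 0.5]
gripper_width: 55.1
grasp_force: 0.0
```

```bash
python3 -c "
from h import *
plan(428,-42.3,4,2.4)"
```

```text
t 17.07 pos [429.4 -35.5  53.4] yaw 2.51 w 55.1 F [-0.1  0.3  0.5]
tool cm [-0.18  0.67  4.94]
rotvec deg [-0.   -0.11  0.11]
after-turn tool cm [-0.17  0.67  4.94]
```

send_rows(targets=[{"gripper": -0.3, "x": -0.1, "y": 0.7, "z": 1.5, "ax": 0, "ay": 0, "az": 0}, {"gripper": -0.3, "x": 0, "y": 0, "z": 1.8, "ax": 0, "ay": 0, "az": 0}, {"gripper": -0.3, "x": 0, "y": 0, "z": 1.4, "ax": 0, "ay": 0, "az": 0}, {"gripper": -0.3, "x": 0, "y": 0, "z": 0, "ax": 0, "ay": 0, "az": 0}, {"gripper": -0.3, "x": 0, "y": 0, "z": 0, "ax": 0, "ay": 0, "az": 0}])

```text
clock: 17.48
position: [428.5, -43.0, 6.5]
ee_rot: [1.0, 0.021, 0.001, -0.0]
contact_force: [1.1, 0.6, 0.5]
gripper_width: 55.3
grasp_force: 0.0
```

send_rows(targets=[{"gripper": -0.3, "x": 0, "y": 0, "z": 0, "ax": 0, "ay": 0, "az": 0}, {"gripper": 1, "x": 0, "y": 0, "z": 0, "ax": 0, "ay": 0, "az": 0}, {"gripper": 1, "x": 0, "y": 0, "z": 0, "ax": 0, "ay": 0, "az": 0}, {"gripper": 1, "x": 0, "y": 0, "z": 0, "ax": 0, "ay": 0, "az": 0}, {"gripper": 1, "x": 0, "y": 0, "z": 0, "ax": 0, "ay": 0, "az": 0}])

```text
clock: 17.9
position: [428.1, -43.2, 6.4]
ee_rot: [1.0, 0.021, 0.001, -0.0]
contact_force: [-2.6, 0.7, 7.0]
gripper_width: 22.5
grasp_force: 58.7
```

```bash
python3 -c "
from h import *
plan(428,-42.3,4,2.4);print(arm.read_state()['grasp_force'])"
```

```text
t 17.9 pos [428.1 -43.2   6.4] yaw 2.43 w 22.5 F [-2.6  0.7  7. ]
tool cm [-0.   -0.09  0.24]
rotvec deg [-0.02 -0.11  0.03]
after-turn tool cm [-0.   -0.09  0.24]
58.690141439437866
```

send_rows(targets=[{"gripper": 1, "x": 0, "y": 0, "z": -1.5, "ax": 0, "ay": 0, "az": 0}, {"gripper": 1, "x": 0, "y": 0, "z": -2.3, "ax": 0, "ay": 0, "az": 0}, {"gripper": 1, "x": 0, "y": -1.8, "z": -1.5, "ax": 0, "ay": 0, "az": 0}, {"gripper": 1, "x": 0, "y": -3, "z": 0, "ax": 0, "ay": 0, "az": 0}, {"gripper": 1, "x": 0, "y": -3, "z": 0, "ax": 0, "ay": 0, "az": 0}])

```text
clock: 18.32
position: [424.4, 35.2, 59.6]
ee_rot: [1.0, 0.02, 0.001, -0.001]
contact_force: [0.2, -0.2, -2.0]
gripper_width: 22.6
grasp_force: 59.2
```

send_rows(targets=[{"gripper": 1, "x": 0, "y": -3, "z": 0, "ax": 0, "ay": 0, "az": 0}, {"gripper": 1, "x": 0, "y": -2, "z": 0, "ax": 0, "ay": 0, "az": 0}, {"gripper": 1, "x": 0, "y": 0, "z": 0, "ax": 0, "ay": 0, "az": 0}, {"gripper": 1, "x": 0, "y": 0, "z": 0, "ax": 0, "ay": 0, "az": 0}, {"gripper": 1, "x": 0, "y": 0, "z": 0, "ax": 0, "ay": 0, "az": 0}])

```text
clock: 18.73
position: [421.4, 84.1, 58.2]
ee_rot: [1.0, 0.021, -0.0, 0.0]
contact_force: [0.1, -0.2, -1.5]
gripper_width: 22.6
grasp_force: 59.3
```

```bash
python3 - <<'E'
from h import *
np.set_printoptions(precision=2,suppress=True)
x,y=loc(-158,20); plan(x,y+.4,44.4,2.4);print(arm.read_state()['grasp_force'])
im,P=cloud('scene'); save(cv2.resize(im[150:290,200:380],None,fx=4,fy=4,interpolation=cv2.INTER_CUBIC),'s4.png')
E
```

```text
t 18.73 pos [421.4  84.1  58.2] yaw 2.4 w 22.6 F [ 0.1 -0.2 -1.5]
tool cm [2.32 0.01 1.38]
rotvec deg [0.02 0.05 0.  ]
after-turn tool cm [2.32 0.01 1.38]
59.318286180496216
```

View pics/s4.png

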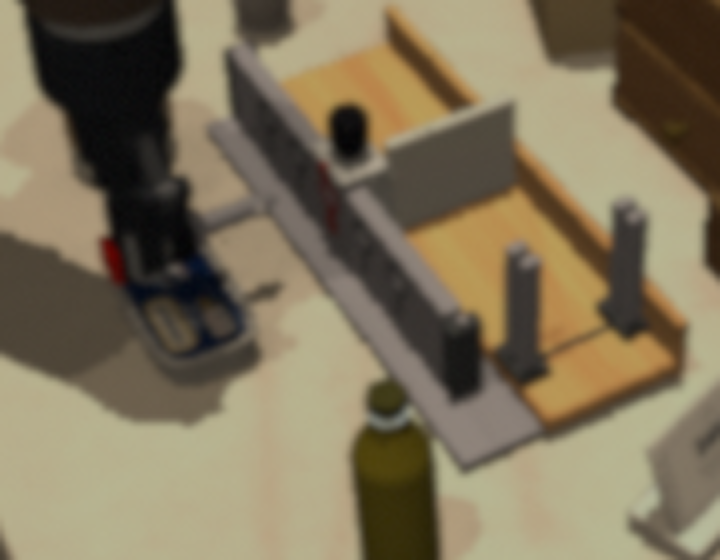

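The stop sits at the red-ringed hole (crop (330,195)). The pin is held level, with its tip at (265,208). Moving to pre-insert.

send_rows(targets=[{"gripper": 1, "x": 1, "y": 0, "z": 0.7, "ax": 0, "ay": 0, "az": 0}, {"gripper": 1, "x": 1, "y": 0, "z": 0.6, "ax": 0, "ay": 0, "az": 0}, {"gripper": 1, "x": 0.3, "y": 0, "z": 0, "ax": 0, "ay": 0, "az": 0}, {"gripper": 1, "x": 0, "y": 0, "z": 0, "ax": 0, "ay": 0, "az": 0}, {"gripper": 1, "x": 0, "y": 0, "z": 0, "ax": 0, "ay": 0, "az": 0}])

```text
clock: 19.2
position: [444.9, 84.9, 45.1]
ee_rot: [1.0, 0.02, -0.0, 0.0]
contact_force: [-0.4, -0.5, -2.2]
gripper_width: 22.8
grasp_force: 59.3
```

```bash
python3 - <<'E'
from h import *
np.set_printoptions(precision=2,suppress=True)
x,y=loc(-158,20); plan(x,y+.4,44.4,2.4)
for n in ('scene','top'):
    im,P=cloud(n)
    q=P[(P[...,0]>476)&(P[...,0]<522)&(P[...,1]>65)&(P[...,1]<110)&(P[...,2]>38)&(P[...,2]<70)]
    if len(q)>4:
        l=cv2.fitLine(q.astype(np.float32),cv2.DIST_HUBER,0,.01,.01).ravel(); print(n,len(q),l,q.min(0),q.max(0),np.median(q,0))
E
```

```text
t 19.2 pos [444.9  84.9  45.1] yaw 2.33 w 22.8 F [-0.4 -0.5 -2.2]
tool cm [-0.03 -0.01  0.07]
rotvec deg [ 0.02  0.05 -0.07]
after-turn tool cm [-0.03 -0.01  0.07]
scene 116 [  0.99   0.13  -0.05 499.91  83.65  54.13] [476.05  73.1   44.8 ] [521.75  94.29  65.01] [496.37  83.29  54.27]
```

send_rows(targets=[{"gripper": 1, "x": 0.5, "y": 0, "z": 0.05, "ax": 0, "ay": 0, "az": 0}, {"gripper": 1, "x": 0.5, "y": 0, "z": 0, "ax": 0, "ay": 0, "az": 0}, {"gripper": 1, "x": 0.5, "y": 0, "z": 0, "ax": 0, "ay": 0, "az": 0}, {"gripper": 1, "x": 0.4, "y": 0, "z": 0, "ax": 0, "ay": 0, "az": 0}, {"gripper": 1, "x": 0, "y": 0, "z": 0, "ax": 0, "ay": 0, "az": 0}])

```text
clock: 19.72
position: [464.1, 86.0, 44.5]
ee_rot: [1.0, 0.021, -0.001, 0.0]
contact_force: [-0.7, 0.5, -1.2]
gripper_width: 22.7
grasp_force: 59.3
```

```bash
python3 - <<'E'
from h import *
x,y=loc(-138,20); plan(x,y+.4,44.4,2.4);print(arm.read_state()['wrist_torque'].round(2))
E
```

```text
t 19.72 pos [464.1  86.   44.5] yaw 2.36 w 22.7 F [-0.7  0.5 -1.2]
tool cm [0.05 0.02 0.01]
rotvec deg [ 0.03  0.08 -0.04]
after-turn tool cm [0.05 0.02 0.01]
[-0.16  0.21 -0.06]
```

send_rows(targets=[{"gripper": 1, "x": 0.4, "y": 0, "z": 0, "ax": 0, "ay": 0, "az": 0}, {"gripper": 1, "x": 0.4, "y": 0, "z": 0, "ax": 0, "ay": 0, "az": 0}, {"gripper": 1, "x": 0.4, "y": 0, "z": 0, "ax": 0, "ay": 0, "az": 0}, {"gripper": 1, "x": 0.3, "y": 0, "z": 0, "ax": 0, "ay": 0, "az": 0}, {"gripper": 1, "x": 0, "y": 0, "z": 0, "ax": 0, "ay": 0, "az": 0}])

```text
clock: 20.13
position: [476.7, 86.1, 44.4]
ee_rot: [1.0, 0.021, -0.002, 0.001]
contact_force: [-2.7, -2.7, -0.8]
gripper_width: 22.6
grasp_force: 59.3
```

send_rows(targets=[{"gripper": 1, "x": 0.4, "y": 0, "z": 0, "ax": 0, "ay": 0, "az": 0}, {"gripper": 1, "x": 0.4, "y": 0, "z": 0, "ax": 0, "ay": 0, "az": 0}, {"gripper": 1, "x": 0.4, "y": 0, "z": 0, "ax": 0, "ay": 0, "az": 0}, {"gripper": 1, "x": 0, "y": 0, "z": 0, "ax": 0, "ay": 0, "az": 0}, {"gripper": 1, "x": 0, "y": 0, "z": 0, "ax": 0, "ay": 0, "az": 0}])

```text
clock: 20.55
position: [487.7, 86.3, 44.1]
ee_rot: [1.0, 0.021, -0.003, 0.001]
contact_force: [-4.1, -0.5, 0.5]
gripper_width: 22.6
grasp_force: 59.6
```

```bash
python3 - <<'E'
from h import *
x,y=loc(-102,20); plan(x,y+.4,44.4,2.4);print(arm.read_state()['wrist_torque'].round(2))
E
```

```text
t 20.55 pos [487.7  86.3  44.1] yaw 2.37 w 22.6 F [-4.1 -0.5  0.5]
tool cm [ 1.29 -0.05 -0.04]
rotvec deg [ 0.13  0.4  -0.03]
after-turn tool cm [ 1.29 -0.05 -0.03]
[-0.13  1.37 -0.  ]
```

send_rows(targets=[{"gripper": 1, "x": 0.4, "y": 0, "z": 0, "ax": 0, "ay": 0, "az": 0}, {"gripper": 1, "x": 0.4, "y": 0, "z": 0, "ax": 0, "ay": 0, "az": 0}, {"gripper": 1, "x": 0.4, "y": 0, "z": 0, "ax": 0, "ay": 0, "az": 0}, {"gripper": 1, "x": 0, "y": 0, "z": 0, "ax": 0, "ay": 0, "az": 0}, {"gripper": 1, "x": 0, "y": 0, "z": 0, "ax": 0, "ay": 0, "az": 0}])

```text
clock: 20.97
position: [500.6, 87.1, 44.0]
ee_rot: [1.0, 0.021, -0.003, 0.001]
contact_force: [-7.6, 0.6, 0.3]
gripper_width: 22.3
grasp_force: 59.7
```

Push a bit further to make sure it is seated.

send_rows(targets=[{"gripper": 1, "x": 0.3, "y": 0, "z": 0, "ax": 0, "ay": 0, "az": 0}, {"gripper": 1, "x": 0.2, "y": 0, "z": 0, "ax": 0, "ay": 0, "az": 0}, {"gripper": 1, "x": 0, "y": 0, "z": 0, "ax": 0, "ay": 0, "az": 0}, {"gripper": 1, "x": 0, "y": 0, "z": 0, "ax": 0, "ay": 0, "az": 0}])

```text
clock: 21.3
position: [500.7, 86.7, 43.7]
ee_rot: [1.0, 0.02, -0.008, 0.002]
contact_force: [-20.7, 6.4, 9.8]
gripper_width: 23.0
grasp_force: 61.0
```

send_rows(targets=[{"gripper": 1, "x": 0.3, "y": 0, "z": 0, "ax": 0, "ay": 0, "az": 0}, {"gripper": 1, "x": 0, "y": 0, "z": 0, "ax": 0, "ay": 0, "az": 0}, {"gripper": 1, "x": 0, "y": 0, "z": 0, "ax": 0, "ay": 0, "az": 0}])

```text
clock: 21.55
position: [500.9, 86.6, 43.4]
ee_rot: [1.0, 0.02, -0.01, 0.002]
contact_force: [-26.8, 10.1, 15.1]
gripper_width: 22.5
grasp_force: 61.8
```

send_rows(targets=[{"gripper": 1, "x": -0.4, "y": 0, "z": 0, "ax": 0, "ay": 0, "az": 0}, {"gripper": 1, "x": -0.4, "y": 0, "z": 0, "ax": 0, "ay": 0, "az": 0}, {"gripper": 1, "x": 0, "y": 0, "z": 0, "ax": 0, "ay": 0, "az": 0}, {"gripper": 1, "x": 0, "y": 0, "z": 0, "ax": 0, "ay": 0, "az": 0}])

```text
clock: 21.88
position: [500.9, 87.5, 44.3]
ee_rot: [1.0, 0.021, -0.002, 0.001]
contact_force: [-8.2, 2.0, 1.1]
gripper_width: 22.8
grasp_force: 60.0
```

Solid stop. Release, back off upward, and inspect.

send_rows(targets=[{"gripper": 1, "x": -0.2, "y": 0, "z": 0, "ax": 0, "ay": 0, "az": 0}, {"gripper": -0.3, "x": 0, "y": 0, "z": 0, "ax": 0, "ay": 0, "az": 0}, {"gripper": -0.3, "x": 0, "y": 0, "z": 0, "ax": 0, "ay": 0, "az": 0}, {"gripper": -0.3, "x": 0, "y": 0, "z": 0, "ax": 0, "ay": 0, "az": 0}, {"gripper": -0.3, "x": 0, "y": 0, "z": 0, "ax": 0, "ay": 0, "az": 0}])

```text
clock: 22.3
position: [502.2, 88.2, 45.3]
ee_rot: [1.0, 0.021, 0.001, -0.0]
contact_force: [-0.0, -0.7, -0.3]
gripper_width: 55.3
grasp_force: 0.0
```

send_rows(targets=[{"gripper": -0.3, "x": 0, "y": 0, "z": -2, "ax": 0, "ay": 0, "az": 0}, {"gripper": -0.3, "x": 0, "y": 0, "z": -4, "ax": 0, "ay": 0, "az": 0}, {"gripper": -0.3, "x": 0, "y": 0, "z": -4, "ax": 0, "ay": 0, "az": 0}, {"gripper": -0.3, "x": 0, "y": 0, "z": -4, "ax": 0, "ay": 0, "az": 0}, {"gripper": -0.3, "x": 0, "y": 0, "z": -4, "ax": 0, "ay": 0, "az": 0}])

```text
clock: 22.72
position: [501.1, 87.7, 227.2]
ee_rot: [1.0, 0.021, 0.001, -0.0]
contact_force: [0.8, -0.2, -0.7]
gripper_width: 55.6
grasp_force: 0.0
```

send_rows(targets=[{"gripper": -0.3, "x": -1, "y": -4, "z": 0, "ax": 0, "ay": 0, "az": 0}, {"gripper": -0.3, "x": -1, "y": -4, "z": 0, "ax": 0, "ay": 0, "az": 0}, {"gripper": -0.3, "x": -1, "y": -4, "z": 0, "ax": 0, "ay": 0, "az": 0}, {"gripper": -0.3, "x": -1, "y": -4, "z": 0, "ax": 0, "ay": 0, "az": 0}, {"gripper": -0.3, "x": 0, "y": 0, "z": 0, "ax": 0, "ay": 0, "az": 0}])

```text
clock: 23.13
position: [453.6, 251.6, 225.4]
ee_rot: [1.0, 0.024, 0.001, -0.001]
contact_force: [-0.0, -0.3, -0.0]
gripper_width: 55.8
grasp_force: 0.0
```

```bash
python3 - <<'E'
from h import *
np.set_printoptions(precision=1,suppress=True)
a,b=cloud('scene')
save(cv2.resize(a[150:350,200:420],None,fx=3.5,fy=2.95,interpolation=cv2.INTER_CUBIC),'s5.png')
c,P=cloud('top')
for im,Q in ((a,b),(c,P)):
    r=(im[...,0]>130)&(im[...,1]<60)&(Q[...,0]>420)&(Q[...,0]<530)&(Q[...,1]>50)&(Q[...,1]<120)&(Q[...,2]>30)
    q=Q[r]; print('red end',len(q),np.median(q,0) if len(q) else '', loc(-122,20))
    k=Q[(Q[...,0]>525)&(Q[...,0]<575)&(Q[...,1]>60)&(Q[...,1]<115)&(Q[...,2]>98)&(Q[...,2]<112)]
    if len(k): print('knob',len(k),(np.percentile(k,3,0)+np.percentile(k,97,0))/2,loc(-52,20))
    q=Q[(Q[...,0]>460)&(Q[...,0]<525)&(Q[...,1]>65)&(Q[...,1]<110)&(Q[...,2]>54)&(Q[...,2]<70)]
    if len(q): print('handle',len(q),q.min(0),q.max(0))
E
```

```text
red end 9 [481.4  87.6  55.8] [480.6  86.1]
knob 74 [550.   86.8 103.3] [550.5  89. ]
handle 154 [479.6  73.4  54. ] [525.   99.7  63.6]
red end 8 [483.1  84.4  57. ] [480.6  86.1]
knob 60 [551.   88.4 105.3] [550.5  89. ]
handle 124 [480.1  74.5  54.3] [525.   97.   65.9]
```

View pics/s5.png

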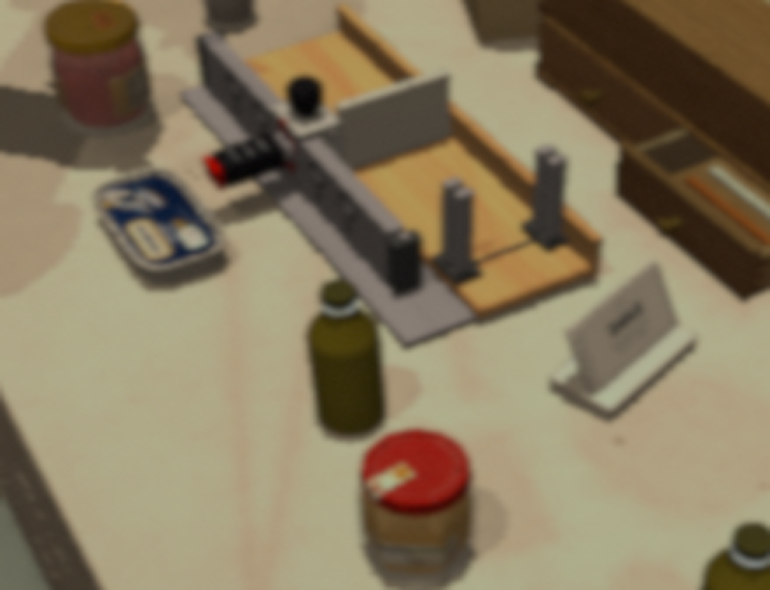

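The pin is seated at the red-ringed hole: its handle end is at x of about 480 mm, as predicted for home. The jar stands upright at crop (415,500), and the bystanders haven't moved.

```bash
python3 -c "
from bench import arm
print(arm.job_done())"
```

```text
the job is handed in; nothing more can be done
None
```

The job is handed in at about 23 s of the 72 s allowed: honey jar upright on the counter, stop at the red-ringed hole, pin pushed in until it stopped solid and measuring fully home; the click was inferred from the 27 N push, not pull-tested.

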